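# Press home the joint strip of a banquet table

### The arm

A 7-joint arm with a two-finger parallel gripper is mounted at the origin on the work surface. World frame = base frame: x ahead of the robot, y to its left, z up, the work surface at z = 0. Lengths are in m, angles in rad, forces in N, time in s.
With the tool pointing down it reaches from about 0.425 to 0.925 m from the base axis. Payload 6.8 kg.
Tool frame: the origin (TCP) lies on the front face of the gripper's body, between the roots of the fingers; the fingertips stand 73 mm ahead of it and the grasp point (between the pads) lies 54 mm ahead of it (env.nose_length is the distance from the TCP to the fingertips, in m); z points along the fingers, y is the line along which they close (so a half turn about z gives the same grasp; the last joint's range is limited). The gripper opens to 85 mm and grips with 20 to 120 N. Pads are 22 mm wide; open, the fingers measure 114 mm over their backs; the gripper's body (76 mm by 85 mm) begins 54 mm behind the grasp point. The pads swing forward as they close: fully open they stand 13 mm farther back than shut.
Start: joints at [-1.344, 0.477, 0.022, 1.555, -0.011, 1.109, -0.083], TCP at [0.222, 0.638, 0.304] pointing down, gripper open.
Joint ranges: [-2.96, 2.96], [-0.34, 2.1], [-1.41, 1.46], [0.24, 2.44], [-1.37, 4.51], [0.17, 1.92], [-2.96, 2.96]. Speed limits (rad/s): [2.39, 2.39, 3.14, 3.14, 3.14, 3.14, 3.14].

### API

Orientations are given as a unit quaternion [w, x, y, z].
In Python, from cell import env, kin, camera, calibration, job gives the robot as it stands. The module is installed in compiled form; this text tells all that it offers. Calls block until the motion is done:
- env.reach(position, orientation): joint-space move of the TCP to a pose.
- env.movel(position, velocity=0.15, rot=None, stop_force=None): straight line of the TCP; rot=None keeps the orientation; velocity is the mean speed in m/s. With stop_force (N) it stops when the force on the tool has changed by that much, and returns True; else False.
- env.goto_joints(angles): joint-space move.
- env.grip(opening, f_grip=None): finger opening in m; f_grip is the grip in N (None keeps the last); returns when the fingers have stopped.
- env.dwell(seconds).
- kin.inverse_kinematics(position, orientation): joint angles nearest the present ones, or None.
- env.get_state(): the state.
- camera(name): name is "scene" or "top" or "wrist"; returns (picture, depth): 480x640x3 uint8, blue, green, red; 480x640 float32, m along the optical axis (not along the pixel's ray), 0 where there is no reading.
- calibration(name): a dict with "fx", "fy", "cx", "cy" (pixels), "rvec" (rotation vector, rad) and "tvec" (3), from world to camera coordinates, as OpenCV has them. Camera axes: x right, y down, z forward; pixel columns grow to the right and rows downward; lengths in m; the calibration is good to about 2 mm. A picture is of the moment at which its call begins: read the wrist's pose just before it. calibration takes no time and is no camera call; for the wrist camera it gives the pose at the moment of the call.
A pose or a line that the arm cannot do raises env.PlanningError and nothing moves.
- job.job_done(): hands the job in; it is judged then, once.
The state is a dict: "time": time; "qpos": joint angles; "joint_velocities": joint speeds; "joint_torque": joint torques, N m; "tcp_pos": TCP position; "orientation": TCP orientation; "force": force on the tool from outside, world axes, zero at the start; "torque": the same for the moment, N m; "opening": finger opening in m; "gripper_force": force on a finger pad.
Only numpy, scipy, OpenCV 4.12 (cv2) and the standard library are available. Lean on these libraries where they do the work, as an engineer would, in place of code of your own. Each camera call takes 0.05 s, during which the arm holds its last target. There are 200 camera calls.

### The job

Stand the candle that is on the brass joint strip upright on the round white marble coaster, then take the wooden pressing block and press all the brass sections fully down with it in one unbroken sweep with steady moderate pressure (about 10 to 20 N, never as much as 60), starting at the end far from the red pin and not lifting off before the last section is down. Then drive the red locking pin fully down with the same block and stand the block upright back on the cork mat. Only the block may touch the strip, and the glasses, mill and card stand must stay standing where they are.

Things in the scene. Friction and masses are not known exactly. Their poses are not given: they have to be found in the camera images.
- strip: a low dark steel channel fixed on the dark wooden table over the seam between two banquet tables, 62 mm wide (its x) and 285 mm long (its y, from -110 to +175 mm); origin on the table top at the middle of the row of brass sections; side rails 8 mm high. Eight brass sections at y = -87.5, -62.5, ... +87.5 mm; locking pin at y = +150 mm
- strip_start (a point): middle of the first section (the end of the row far from the pin), at the height of a section's top when fully down, 10 mm above the table
- strip_finish (a point): middle of the last section (the one next to the pin), same height, 10 mm above the table
- bed: the floor of the channel that carries the eight brass sections; same origin and axes as the strip
- section0 (a joint): how far brass section 0 is pressed in, m: 0 standing proud (top 15 mm above the table), 0.005 fully down (top at 10 mm). 36 mm wide, 23.5 mm long; it needs about 5 N and stays where it is pushed (first, far from the pin)
- section1 (a joint): how far brass section 1 is pressed in, m: 0 standing proud (top 15 mm above the table), 0.005 fully down (top at 10 mm). 36 mm wide, 23.5 mm long; it needs about 5 N and stays where it is pushed
- section2 (a joint): how far brass section 2 is pressed in, m: 0 standing proud (top 15 mm above the table), 0.005 fully down (top at 10 mm). 36 mm wide, 23.5 mm long; it needs about 5 N and stays where it is pushed
- section3 (a joint): how far brass section 3 is pressed in, m: 0 standing proud (top 15 mm above the table), 0.005 fully down (top at 10 mm). 36 mm wide, 23.5 mm long; it needs about 5 N and stays where it is pushed
- section4 (a joint): how far brass section 4 is pressed in, m: 0 standing proud (top 15 mm above the table), 0.005 fully down (top at 10 mm). 36 mm wide, 23.5 mm long; it needs about 5 N and stays where it is pushed
- section5 (a joint): how far brass section 5 is pressed in, m: 0 standing proud (top 15 mm above the table), 0.005 fully down (top at 10 mm). 36 mm wide, 23.5 mm long; it needs about 5 N and stays where it is pushed
- section6 (a joint): how far brass section 6 is pressed in, m: 0 standing proud (top 15 mm above the table), 0.005 fully down (top at 10 mm). 36 mm wide, 23.5 mm long; it needs about 5 N and stays where it is pushed
- section7 (a joint): how far brass section 7 is pressed in, m: 0 standing proud (top 15 mm above the table), 0.005 fully down (top at 10 mm). 36 mm wide, 23.5 mm long; it needs about 5 N and stays where it is pushed (last, next to the pin)
- pin (a joint): how far the locking pin is driven in, m: 0 fully up (head's top 30 mm above the table), 0.012 fully down (18 mm). Stiff: takes about 11 to 15 N and stays where it is driven
- pin_top (a point): middle of the top of the pin's red head, 20 mm across; 62 mm beyond the last section along the strip's y
- block: the pressing block, a wooden hand tool standing upright on the cork mat: foot 44 mm wide (its x) by 56 mm long (its y) with a black rubber sole that rides over proud sections when moved along the block's y; square upright handle 26 x 26 mm from 24 to 102 mm above the sole, sides along the block's x and y; origin at the middle of the sole; 0.35 kg
- block_sole (a point): middle of the sole (the block's origin); the sole is flat over the middle 28 mm of its length (along y), then ramps up at 28 degrees to 7.5 mm at both ends
- candle: a thick cream candle fixed in a round brass holder, standing on the row of brass sections; holder 52 mm across its foot, 46 mm above, 45 mm high; candle 40 mm across from 45 to 110 mm high; origin at the middle of its underside; 0.25 kg
- coaster: round white marble coaster fixed to the table, 120 mm across, 6 mm thick; origin under its centre, on the table
- mat: square cork mat fixed to the table, 120 x 120 mm, 3 mm thick; origin under its centre, on the table
- wine_a: bystander: a clear wine glass, 165 mm tall, 68 mm across the bowl; origin at the middle of its underside
- wine_b: bystander: a second clear wine glass, same size; origin at the middle of its underside
- coupe: bystander: an amber stemmed coupe, 115 mm tall, 86 mm across the bowl; origin at the middle of its underside
- mill: bystander: a wooden pepper mill, 115 mm tall, 46 mm across the foot; origin at the middle of its underside
- card: bystander: a place-card stand: wooden foot 30 x 70 x 14 mm with an upright card to 62 mm high; origin at the middle of its underside
Not all that is in view belongs to the job. Of the things like the coaster, leave any that is black, purple or turquoise; of the rest the smaller one is meant.

How it is judged:
By the outcome, as a careful person would: the job done as asked, in the order asked, and still so for the second after the job is handed in, with the robot touching nothing.
It also fails if it takes over 72 s, if anything falls off the work surface, if the arm or the gripper's body presses on something with over 40 N, if the wrist force passes 120 N, or if a joint passes its speed limit or range.

## Working session

There is one attempt and no reset: what is moved stays moved. The work goes in short steps, each a Python script; the robot and the scene stay as the last script left them, time stands still between calls to the robot, and variables do not carry over. Pictures are saved under pics/ and viewed, at most 10 in all, crops included, and the job is handed in when it is done.

```bash
mkdir -p pics; ls; python3 - <<'E'
from cell import env,camera,calibration
import cv2,numpy as np
for n in("scene","top"):
    p,d=camera(n);cv2.imwrite(f"pics/{n}0.png",p);np.save(f"pics/{n}0.npy",d);c=calibration(n);print(n,{k:np.round(v,4).tolist() for k,v in c.items()})
s=env.get_state();print(s["time"],s["tcp_pos"],s["orientation"],s["force"],env.nose_length)
E
```

```text
pics
scene {'fx': 434.2716, 'fy': 434.2716, 'cx': 323.221, 'cy': 236.7001, 'rvec': [2.4013, 1.1053, -0.3025], 'tvec': [-0.4392, -0.28, 1.3472]}
top {'fx': 443.1232, 'fy': 443.1232, 'cx': 317.5745, 'cy': 234.1929, 'rvec': [2.1929, -2.1338, 0.1299], 'tvec': [0.1156, 0.5358, 1.1918]}
0.1 [0.22163973 0.63713619 0.30302545] [-9.36336974e-05  1.66615853e-01  9.86021544e-01 -8.14613216e-04] [-0.7916441  -0.33755466  0.30092405] 0.0726
```

View pics/top0.png

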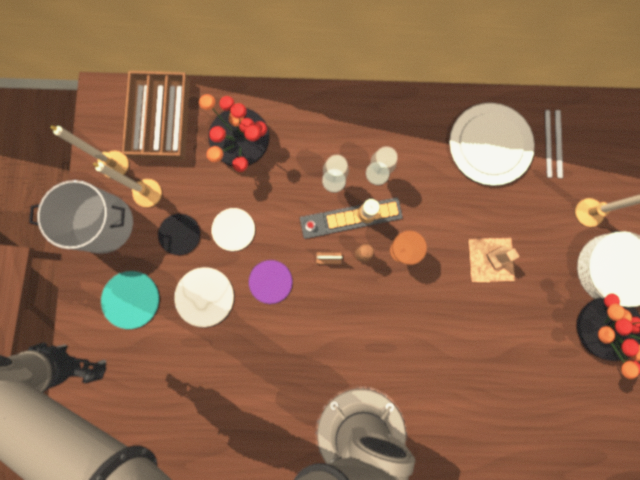

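View pics/scene0.png

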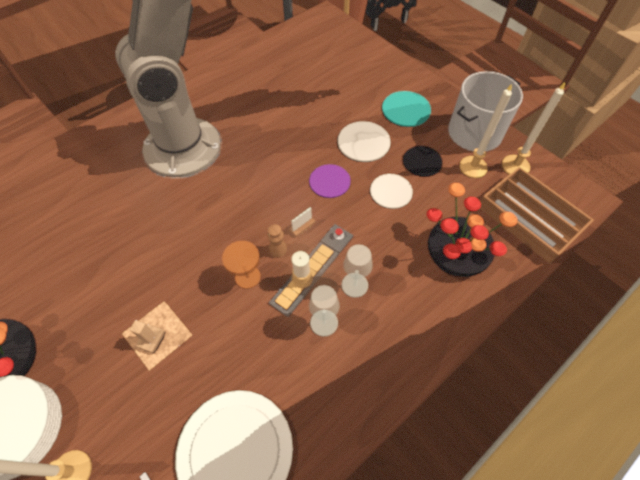

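The top view shows the strip from (302,226) to (402,208), with the red pin at (310,226) and the candle at (370,208). The mat and block are at (492,259).

Coaster candidates in the top view: white (233,229), larger white (204,297), purple (270,282), turquoise (130,300) and black (179,235). Leaving out the black, purple and turquoise ones, the smaller white one at (233,229) is meant. I'll confirm it in an enlarged crop and measure at the same time.

```bash
cat > h.py <<'E'
import numpy as np,cv2
from cell import env,kin,camera,calibration,job
def ray(c,uv,z):
    R=cv2.Rodrigues(np.array(c["rvec"],float))[0];t=np.array(c["tvec"],float).ravel()
    o=-R.T@t; d=R.T@np.array([(uv[0]-c["cx"])/c["fx"],(uv[1]-c["cy"])/c["fy"],1.])
    return (o+d*(z-o[2])/d[2])
def cloud(c,d):
    R=cv2.Rodrigues(np.array(c["rvec"],float))[0];t=np.array(c["tvec"],float).ravel()
    v,u=np.mgrid[:480,:640];P=np.stack([(u-c["cx"])/c["fx"]*d,(v-c["cy"])/c["fy"]*d,d],-1)
    return (P-t)@R
def proj(c,p):
    K=np.array([[c["fx"],0,c["cx"]],[0,c["fy"],c["cy"]],[0,0,1]]);return cv2.projectPoints(np.array([p],float),np.array(c["rvec"],float),np.array(c["tvec"],float),K,None)[0].ravel()
E
cat > m.py <<'E'
from h import *
p=cv2.imread("pics/top0.png");d=np.load("pics/top0.npy");c=calibration("top");P=cloud(c,d)
cv2.imwrite("pics/crop.png",cv2.resize(p[140:320,200:530],None,fx=2.4,fy=2.4,interpolation=cv2.INTER_CUBIC))
hsv=cv2.cvtColor(p,cv2.COLOR_BGR2HSV)
def big(m,box):
    z=np.zeros_like(m);x0,y0,x1,y1=box;z[y0:y1,x0:x1]=m[y0:y1,x0:x1]
    cs=cv2.findContours(z,cv2.RETR_EXTERNAL,cv2.CHAIN_APPROX_NONE)[0];return max(cs,key=cv2.contourArea)
def world(ct,z): return np.array([ray(c,q,z)[:2] for q in ct.reshape(-1,2)],np.float32)
for n,b in(("coaster",(205,200,260,255)),("bigwhite",(170,262,240,332))):
    w=world(big(cv2.inRange(hsv,(0,0,140),(180,70,255)),b),.006);print(n,cv2.fitEllipse(w))
w=world(big(cv2.inRange(hsv,(8,60,120),(25,200,255)),(460,228,524,290)),.003);print("mat",cv2.minAreaRect(w))
# strip: grey low-sat
m=cv2.inRange(hsv,(0,0,30),(180,70,130))|cv2.inRange(hsv,(18,80,150),(35,255,255))
ct=big(cv2.morphologyEx(m,cv2.MORPH_CLOSE,np.ones((5,5),np.uint8)),(295,190,410,245));print("strip",cv2.minAreaRect(world(ct,.008)))
g=big(cv2.inRange(hsv,(0,130,120),(8,255,255))|cv2.inRange(hsv,(170,100,120),(180,255,255)),(300,215,322,236));M=cv2.moments(g);print("pin",M['m00'],ray(c,(M['m10']/M['m00'],M['m01']/M['m00']),.03))
def blk(n,x0,y0,x1,y1,lo,hi):
    Q=P[y0:y1,x0:x1].reshape(-1,3);Q=Q[(Q[:,2]>lo)&(Q[:,2]<hi)];print(n,len(Q),Q.mean(0).round(4) if len(Q) else'', cv2.minAreaRect(Q[:,:2].astype(np.float32)) if len(Q)>3 else '')
blk("handletop",460,230,535,290,.09,.12);blk("foot",460,230,535,290,.012,.035)
blk("candletop",350,190,390,225,.1,.12)
blk("wine1",318,150,350,195,.14,.175);blk("wine2",362,140,402,190,.14,.175);blk("coupe",385,228,430,268,.095,.125);blk("mill",350,240,378,262,.095,.125);blk("card",312,248,346,268,.045,.07)
print(P[250:270,482:520][...,2].round(3)[::3,::3])
E
python3 m.py
```

```text
coaster ((0.5432301163673401, 0.3689424395561218), (0.11814139038324356, 0.12026219815015793), 133.27914428710938)
bigwhite ((0.3528405427932739, 0.4400068521499634), (0.15946944057941437, 0.16127802431583405), 151.0531768798828)
mat ((0.481173038482666, -0.36105984449386597), (0.17157228291034698, 0.18524567782878876), 1.5438350439071655)
strip ((0.5857534408569336, 0.03711846470832825), (0.06317393481731415, 0.28554028272628784), 13.312782287597656)
pin 14.5 [0.55921025 0.15206866 0.03      ]
handletop 123 [ 0.484  -0.3716  0.1035] ((0.48476916551589966, -0.3732999265193939), (0.026029782369732857, 0.027072656899690628), 31.338624954223633)
foot 209 [ 0.4827 -0.3625  0.026 ] ((0.48380759358406067, -0.3730793297290802), (0.04400642216205597, 0.05770284682512283), 30.62879753112793)
candletop 25 [0.5833 0.0047 0.1115] ((0.5878682136535645, 0.002576839178800583), (0.028910653665661812, 0.021622953936457634), 17.063596725463867)
wine1 450 [0.6872 0.0894 0.162 ] ((0.6892112493515015, 0.08937043696641922), (0.0563579723238945, 0.05525177717208862), 40.86452865600586)
wine2 456 [ 0.7123 -
[... 523 characters left out ...]
852234304), 89.88732147216797)
[[-0.     0.005  0.002  0.005  0.014  0.024  0.029  0.028  0.064  0.099
   0.103  0.104  0.002]
 [ 0.006  0.     0.004  0.028  0.027  0.024  0.064  0.082  0.103  0.105
   0.104  0.106  0.004]
 [ 0.003  0.004  0.023  0.033  0.032  0.042  0.063  0.08   0.092  0.107
   0.104  0.103  0.108]
 [ 0.006  0.004  0.016  0.029  0.024  0.032  0.05   0.069  0.085  0.101
   0.101  0.002 -0.001]
 [ 0.008  0.002  0.004  0.022  0.027  0.027  0.038  0.057  0.028  0.
   0.001  0.001 -0.   ]
 [ 0.002  0.006  0.006  0.009  0.026  0.026  0.027  0.005  0.004 -0.003
   0.009  0.001 -0.001]
 [-0.002  0.005  0.002  0.     0.019  0.006  0.006  0.003  0.009  0.006
   0.004 -0.003 -0.003]]
```

View pics/crop.png

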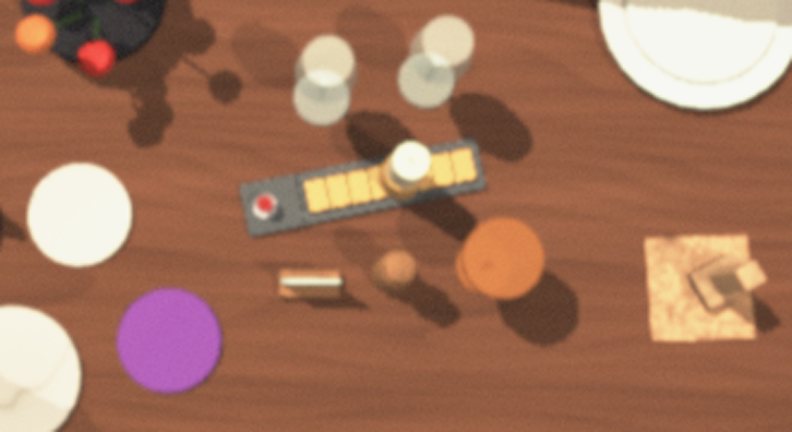

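The crop confirms the small white coaster at crop (80,215), about 119 mm across, against 160 mm for the other white one. I'll refine the candle and mat, then move above the candle and take a wrist view.

```bash
cat >> h.py <<'E'
from scipy.spatial.transform import Rotation as Ro
def down(deg):
    a=np.radians(deg);s,c=np.sin(a),np.cos(a)
    q=Ro.from_matrix(np.array([[-s,c,0],[c,s,0],[0,0,-1.]])).as_quat();return [q[3],q[0],q[1],q[2]]
def st(msg=""):
    s=env.get_state();print(msg,round(s["time"],2),np.round(s["tcp_pos"],4),"F",np.round(s["force"],1),"open",round(s["opening"],4),"q7",round(s["qpos"][6],2));return s
E
python3 - <<'E'
from h import *
c=calibration("top");p=cv2.imread("pics/top0.png");d=np.load("pics/top0.npy");P=cloud(c,d)
Q=P[190:230,350:395].reshape(-1,3);Q=Q[(Q[:,2]>.115)&(Q[:,2]<.14)];print(len(Q),Q.mean(0),cv2.minEnclosingCircle(Q[:,:2].astype(np.float32)))
for u,v in((645,237),(748,235),(755,338),(652,341)):print("matc",ray(c,(u/2.4+200,v/2.4+140),.003)[:2])
env.reach([.592,.0,.32],down(103.3));s=st()
w,dw=camera("wrist");cw=calibration("wrist");cv2.imwrite("pics/w1.png",w);np.savez("pics/w1.npz",d=dw,**{k:np.array(v) for k,v in cw.items()})
Pw=cloud(cw,dw).reshape(-1,3);Q=Pw[(Pw[:,2]>.117)&(Pw[:,2]<.135)&(abs(Pw[:,0]-.595)<.04)&(abs(Pw[:,1])<.05)];print("wrist candle",len(Q),Q.mean(0) if len(Q) else'',cv2.minEnclosingCircle(Q[:,:2].astype(np.float32)) if len(Q) else '')
print("proj pin",proj(cw,[.559,.1515,.03]),"start",proj(cw,[.6134,-.0796,.015]))
E
```

```text
192 [ 0.59491307 -0.00372316  0.12488644] ((0.5956082940101624, -0.004339209757745266), 0.019882140681147575)
matc [ 0.5345183  -0.29696777]
matc [ 0.5402398  -0.41847948]
matc [ 0.41970643 -0.42378281]
matc [ 0.41298233 -0.30360245]
 2.71 [0.5921 0.0011 0.3199] F [-1.  -0.3 -0. ] open 0.0856 q7 1.86
wrist candle 2187 [ 0.59415839 -0.005353    0.12455654] ((0.5952949523925781, -0.0052255853079259396), 0.020160173997282982)
proj pin [478.17306262 214.46002056] start [240.98400753 211.18244803]
```

View pics/w1.png

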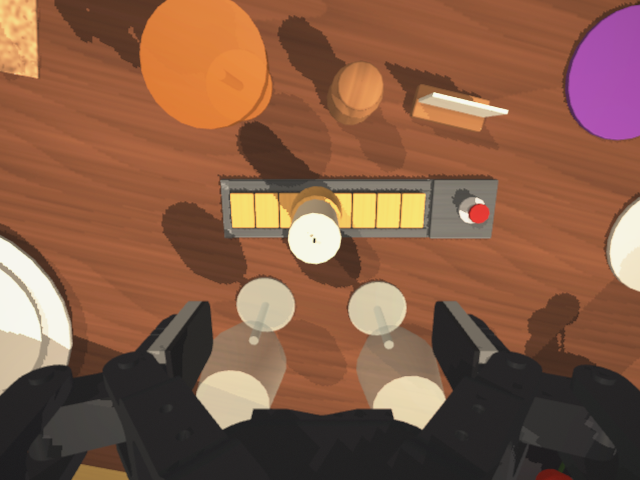

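The wrist view shows the sections from (230,211) to (425,211), the pin head at (478,213) and the candle top at (314,238), which agrees with the top view. Next I'll refine the strip from this view and move the candle.

```bash
python3 - <<'E'
from h import *
f=np.load("pics/w1.npz");c={k:f[k] for k in("fx","fy","cx","cy","rvec","tvec")};p=cv2.imread("pics/w1.png");hsv=cv2.cvtColor(p,cv2.COLOR_BGR2HSV)
R=cv2.Rodrigues(c["rvec"])[0];print("cam",-R.T@c["tvec"].ravel())
m=cv2.inRange(hsv,(20,80,150),(35,255,255));m[:190]=0;m[232:]=0
pts=cv2.findNonZero(m).reshape(-1,2);r=cv2.minAreaRect(np.array([ray(c,q,.015)[:2] for q in pts],np.float32));print("sections",r)
m=cv2.inRange(hsv,(0,150,120),(8,255,255))|cv2.inRange(hsv,(172,150,120),(180,255,255));m[:195]=0;m[230:]=0;m[:,:450]=0;m[:,500:]=0
q=cv2.findNonZero(m).reshape(-1,2).mean(0);print("pin",q,ray(c,q,.03))
for a,x,y in((120.6,.484,-.373),(103.3,.6134,-.08),(103.3,.559,.1515),(-59.4,.484,-.373)):
    k=kin.inverse_kinematics([x,y,.16],down(a));print(a,None if k is None else np.round(k,2))
# candle
o=down(103.3);C=[.595,-.0049]
env.reach([*C,.25],o);env.movel([*C,.150],velocity=.12);st("at")
env.grip(.03,60);st("grip");env.movel([*C,.26],velocity=.15);st("lift")
K=[.5432,.3689]
env.movel([*K,.26],velocity=.3);env.movel([*K,.155],velocity=.15);print(env.movel([*K,.134],velocity=.03,stop_force=4));st("placed")
env.grip(.085);st();env.movel([*K,.27],velocity=.2)
w,dw=camera("top");cv2.imwrite("pics/t2.png",w);P=cloud(calibration("top"),dw).reshape(-1,3)
for z0,z1 in((.10,.13),):
    Q=P[(P[:,2]>z0)&(P[:,2]<z1)&(abs(P[:,0]-.543)<.06)&(abs(P[:,1]-.369)<.06)];print(len(Q),Q.mean(0) if len(Q) else '')
w,dw=camera("wrist");cv2.imwrite("pics/w2.png",w);P=cloud(calibration("wrist"),dw).reshape(-1,3);Q=P[(P[:,2]>.11)&(P[:,2]<.125)&(abs(P[:,0]-.543)<.06)&(abs(P[:,1]-.369)<.06)];print("candle",len(Q),Q.mean(0) if len(Q) else'');st()
E
```

```text
cam [ 0.5257052  -0.01575908  0.38973986]
sections ((0.5919383764266968, 0.006337113678455353), (0.03325701877474785, 0.1981385201215744), 13.360477447509766)
pin [478.68770764 213.05315615] [0.55754622 0.15151263 0.03      ]
120.6 [ 0.23  0.58  0.45  1.85 -0.34  0.79  2.96]
103.3 [-0.27  0.58  0.41  1.83 -0.32  0.79  2.11]
103.3 [-0.64  0.52  0.35  1.93 -0.25  0.74  1.66]
-59.4 [-0.09  0.76  0.95  1.87 -0.78  0.93  0.19]
at 4.12 [ 0.5956 -0.005   0.1509] F [-0.2  0.3  0.4] open 0.086 q7 1.97
grip 4.62 [ 0.5952 -0.0048  0.1505] F [-0.6  0.8  4.2] open 0.0391 q7 1.97
lift 5.5 [ 0.5943 -0.0048  0.2589] F [ 0.6  0.4 -1.6] open 0.039 q7 1.9
True
placed 8.27 [0.5433 0.3691 0.1416] F [-0.1 -0.8  6.4] open 0.0389 q7 1.33
 8.78 [0.5425 0.3687 0.1405] F [-0.1 -0.3  0.4] open 0.0851 q7 1.33
165 [0.54060591 0.36644877 0.1152564 ]
candle 2966 [0.54239292 0.36851314 0.11544979]
 9.68 [0.5424 0.3685 0.2681] F [-0.6 -0.5 -0.6] open 0.0852 q7 1.28
```

The candle stands on the coaster at (0.542, 0.369), against the coaster centre at (0.543, 0.369). Next I'll measure the block from near and pick it up.

```bash
python3 - <<'E'
from h import *
env.reach([.49,-.365,.27],down(-59.4));st()
w,dw=camera("wrist");c=calibration("wrist");cv2.imwrite("pics/w3.png",w);P=cloud(c,dw).reshape(-1,3)
n=(abs(P[:,0]-.484)<.07)&(abs(P[:,1]+.37)<.07)
r=None
for a,b in((.1,.112),(.018,.032)):
    Q=P[n&(P[:,2]>a)&(P[:,2]<b)];rr=cv2.minAreaRect(Q[:,:2].astype(np.float32)) if len(Q)>5 else None;print(len(Q),Q.mean(0) if len(Q) else'',rr)
    r=r or rr
hsv=cv2.cvtColor(w,cv2.COLOR_BGR2HSV)
E
```

```text
12.28 [ 0.4908 -0.3641  0.2698] F [-0.7  0.3 -0.3] open 0.0852 q7 -0.07
1416 [ 0.48570712 -0.37373207  0.10439135] ((0.48518136143684387, -0.374298095703125), (0.025748925283551216, 0.025809062644839287), 30.347930908203125)
1883 [ 0.4896762  -0.37052817  0.02644758] ((0.48478490114212036, -0.3740617036819458), (0.04426445811986923, 0.0560903362929821), 29.723737716674805)
```

View pics/w3.png

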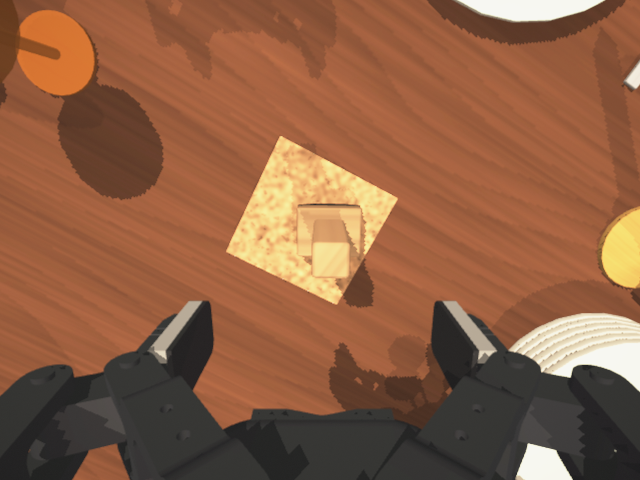

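The block is at (0.485, -0.374) with yaw 30°, its handle top at pixel (331,260). Next I'll grasp it and press down on the first section.

```bash
cat >> h.py <<'E'
O=np.array([.5926,.0058]);Y=np.array([-.2305,.9731])
def S(y): return O+Y*y
E
python3 - <<'E'
from h import *
B=[.4850,-.3741];o=down(-59.9)
env.reach([*B,.20],o);env.movel([*B,.122],velocity=.1);st("at")
env.grip(.015,110);g=st("grip");env.movel([*B,.15],velocity=.08);env.movel([*B,.25],velocity=.2);st("lift")
s0=S(-.0895);env.movel([*s0,.25],velocity=.25,rot=down(-76.7));
env.movel([*s0,.155],velocity=.15);env.dwell(.2)
b=st("hang");np.save("base.npy",b["force"])
w,_=camera("wrist");cv2.imwrite("pics/w4.png",w)
print(env.movel([*s0,.122],velocity=.02,stop_force=9));st("press");env.dwell(.1);st()
E
```

```text
at 13.65 [ 0.4852 -0.3745  0.1225] F [-0.2  0.3  0.2] open 0.0851 q7 0.07
grip 14.22 [ 0.4853 -0.3744  0.1225] F [ 0.4 -0.7  4.1] open 0.025 q7 0.07
lift 15.38 [ 0.4847 -0.3734  0.2489] F [ 0.6  0.2 -3.1] open 0.0251 q7 -0.04
hang 17.78 [ 0.6138 -0.0814  0.156 ] F [ 0.3  0.5 -3.7] open 0.0248 q7 -0.71
True
press 18.94 [ 0.6132 -0.0813  0.1316] F [1.4 0.5 1.6] open 0.0247 q7 -0.69
 19.04 [ 0.6131 -0.0813  0.1316] F [ 0.4 -0.5  1.9] open 0.025 q7 -0.69
```

View pics/w4.png

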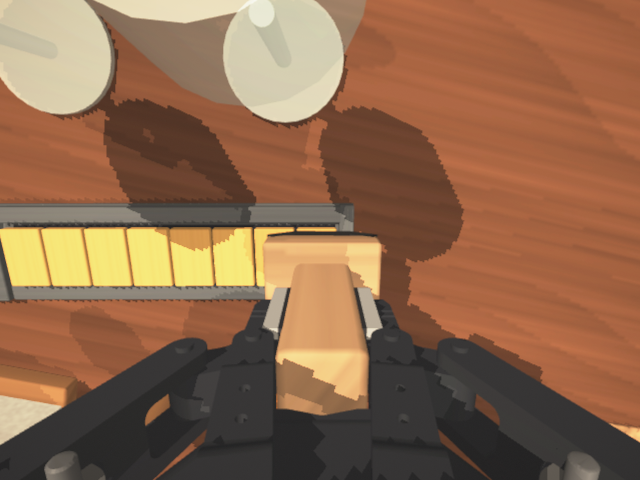

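The block is centred and aligned on the row. I'll press to about 14 N, then sweep with force feedback.

```bash
cat > sweep.py <<'E'
from h import *
b=np.load("base.npy")
def F(): return np.mean([env.get_state()["force"][2] for _ in range(3)])-b[2]
z=env.get_state()["tcp_pos"][2]; s0=S(-.0895); f=F(); L=[]
while f<14 and z>.118:
    z-=.0005;env.movel([*s0,z],velocity=.02);f=F();L.append((round(z,4),round(f,1)))
print(L);st("down")
import json;json.dump(z,open("z.json","w"))
E
python3 sweep.py
```

```text
[(np.float64(0.1311), np.float64(8.8)), (np.float64(0.1306), np.float64(8.1)), (np.float64(0.1301), np.float64(9.7)), (np.float64(0.1296), np.float64(10.1)), (np.float64(0.1291), np.float64(8.4)), (np.float64(0.1286), np.float64(12.2)), (np.float64(0.1281), np.float64(16.6))]
down 20.79 [ 0.6135 -0.0815  0.1294] F [-3.   1.8 12.9] open 0.0247 q7 -0.68
```

```bash
cat > sweep2.py <<'E'
from h import *
import json
b=np.load("base.npy");z=json.load(open("z.json"));y=-.0895;L=[]
while y<.0925:
    y+=.005;env.movel([*S(y),z],velocity=.035)
    s=env.get_state();f=s["force"][2]-b[2];L.append((round(y*1e3,1),round(s["tcp_pos"][2]*1e3,1),round(f,1),round(float(Y@(s["force"]-b)[:2]),1)))
    if f>35 : print("high");break
    z+=float(np.clip((f-15.5)*.00006,-.0004,.0004))
for l in L:print(*l)
st("end");json.dump([z,y],open("z2.json","w"))
E
python3 sweep2.py
```

```text
-84.5 129.5 9.9 -6.1
-79.5 129.4 12.2 -6.3
-74.5 129.4 12.3 -6.4
-69.5 129.4 12.8 -7.7
-64.5 129.5 12.9 -8.6
-59.5 129.5 12.5 -12.5
-54.5 129.5 13.3 -13.5
-49.5 129.4 16.2 -10.2
-44.5 129.4 15.9 -9.6
-39.5 129.4 15.0 -10.3
-34.5 129.5 13.0 -13.3
-29.5 129.5 15.0 -13.3
-24.5 129.4 17.2 -11.8
-19.5 129.4 16.8 -9.2
-14.5 129.4 15.6 -11.1
-9.5 129.5 15.8 -12.4
-4.5 129.4 15.2 -13.8
0.5 129.4 16.4 -10.3
5.5 129.4 16.6 -9.9
10.5 129.4 15.7 -10.7
15.5 129.4 14.5 -12.7
20.5 129.5 14.9 -12.7
25.5 129.4 15.6 -11.1
30.5 129.4 16.6 -10.5
35.5 129.4 16.6 -10.8
40.5 129.5 14.2 -12.6
45.5 129.4 14.8 -13.4
50.5 129.4 16.8 -11.1
55.5 129.4 17.9 -9.6
60.5 129.4 16.7 -10.7
65.5 129.5 14.9 -12.6
70.5 129.4 14.3 -14.1
75.5 129.4 17.1 -11.3
80.5 129.4 16.2 -11.2
85.5 129.4 16.4 -8.3
90.5 129.4 15.4 -9.2
95.5 129.3 16.5 -9.6
end 31.58 [0.573  0.0946 0.1293] F [ 1.3 -9.2 12.8] open 0.0249 q7 -0.95
```

The sweep held 10–18 N with the sole steady at the fully-down height. I'll lift, check, and go on to the pin.

```bash
python3 - <<'E'
from h import *
env.movel([*S(.0925),.165],velocity=.08);env.movel([*S(.15),.175],velocity=.15);env.dwell(.2);st("above pin")
w,dw=camera("wrist");c=calibration("wrist");cv2.imwrite("pics/w5.png",w);P=cloud(c,dw)
for i in range(6):
    u,v=proj(c,[*S(-.0875+.025*i),.01]);u,v=int(round(u)),int(round(v))
    if 3<u<637 and 3<v<477:print(i,(u,v),round(float(np.median(P[v-3:v+4,u-3:u+4,2])),4))
t,dt=camera("top");cv2.imwrite("pics/t5.png",cv2.resize(t[140:320,200:530],None,fx=2.4,fy=2.4,interpolation=cv2.INTER_CUBIC))
E
```

```text
above pin 32.95 [0.5582 0.1502 0.175 ] F [-0.5  0.8 -2.6] open 0.0249 q7 -1.09
2 (604, 244) 0.0095
3 (566, 244) 0.0095
4 (528, 245) 0.0095
5 (490, 245) 0.0096
```

View pics/w5.png

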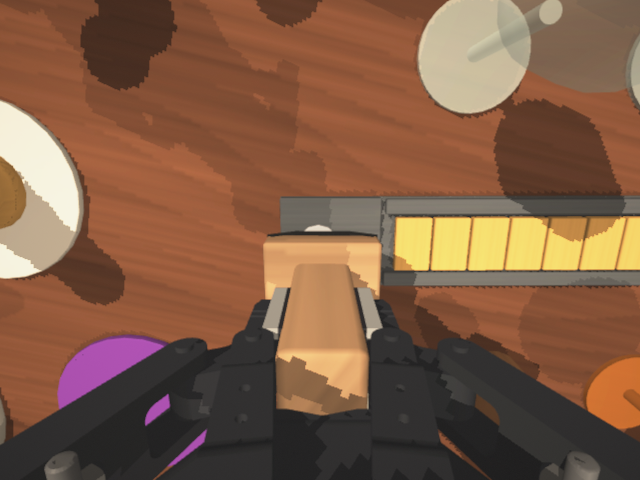

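The visible sections (those from pixel x = 397 rightwards) all read 9.5 mm, so they are down. The block is straight, above the pin at (318,229).

```bash
python3 - <<'E'
from h import *
p=S(.1505)
print(env.movel([*p,.152],velocity=.1,stop_force=8))
print(env.movel([*p,.131],velocity=.015,stop_force=26));st("pressed");env.dwell(.2);st()
E
```

```text
False
True
pressed 34.45 [0.5582 0.1522 0.1373] F [-1.8  0.3  7.9] open 0.0247 q7 -1.05
 34.65 [0.5582 0.1522 0.1373] F [-1.   0.5  6.7] open 0.0251 q7 -1.05
```

```bash
python3 - <<'E'
from h import *
p=S(.1505)
print(env.movel([*p,.1345],velocity=.015,stop_force=18));st("press2")
env.movel([*p,.25],velocity=.15)
w,dw=camera("top");P=cloud(calibration("top"),dw)
M=[.479,-.362]
env.movel([*M,.25],velocity=.25,rot=down(-59.9))
env.movel([*M,.135],velocity=.12);env.dwell(.1);st("over")
print(env.movel([*M,.119],velocity=.02,stop_force=4));st("down")
E
```

```text
True
press2 34.86 [0.5585 0.152  0.1373] F [-3.1 -0.   9.1] open 0.0251 q7 -1.05
over 39.26 [ 0.4794 -0.3624  0.1359] F [-0.5  0.3 -2.4] open 0.0248 q7 0.06
True
down 39.88 [ 0.4789 -0.3619  0.1225] F [-1.5  0.4  5. ] open 0.0251 q7 0.08
```

```bash
python3 - <<'E'
from h import *
M=[.479,-.362]
env.grip(.085);env.movel([*M,.25],velocity=.15);st("free")
w,dw=camera("wrist");P=cloud(calibration("wrist"),dw).reshape(-1,3);Q=P[(P[:,2]>.1)&(P[:,2]<.112)&(abs(P[:,0]-.479)<.05)&(abs(P[:,1]+.362)<.05)];print("block top",Q.mean(0),cv2.minAreaRect(Q[:,:2].astype(np.float32)))
env.reach([.585,.04,.36],down(-76.7));w,dw=camera("wrist");c=calibration("wrist");cv2.imwrite("pics/w6.png",w);P=cloud(c,dw)
def h(n,x,z):
    u,v=np.round(proj(c,[*x,z])).astype(int);print(n,(u,v),round(float(np.median(P[max(v-3,0):v+4,max(u-3,0):u+4,2])),4))
for i in range(8):h(i,S(-.0875+.025*i),.01)
h("pin",S(.15),.018);st()
E
```

```text
free 41.5 [ 0.4787 -0.3615  0.2491] F [-0.4 -0.2 -0.6] open 0.0852 q7 -0.04
block top [ 0.4794748  -0.3614372   0.10423234] ((0.47883811593055725, -0.3619721233844757), (0.0256822369992733, 0.025823770090937614), 29.280261993408203)
0 (np.int64(428), np.int64(200)) 0.0096
1 (np.int64(406), np.int64(201)) 0.0095
2 (np.int64(384), np.int64(201)) 0.0097
3 (np.int64(362), np.int64(201)) 0.0098
4 (np.int64(340), np.int64(201)) 0.0098
5 (np.int64(318), np.int64(201)) 0.0095
6 (np.int64(296), np.int64(201)) 0.0097
7 (np.int64(274), np.int64(201)) 0.0094
pin (np.int64(218), np.int64(202)) 0.0177
 43.18 [0.5848 0.0384 0.3599] F [ 0.7  0.3 -0.2] open 0.0851 q7 -1.09
```

View pics/w6.png

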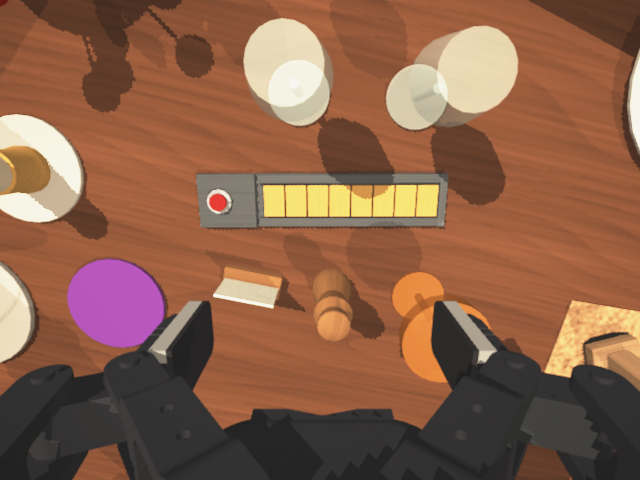

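All eight sections (274–428, 201) read about 9.6 mm and the pin (218,202) about 17.7 mm, so everything is down. The glasses, mill and card are standing, the candle is on the coaster and the block is on the mat.

```bash
python3 -c "
from cell import job;print(job.job_done())"
```

```text
the job is handed in; nothing more can be done
None
```

The job is done and handed in at about 43 s: the candle is on the small white coaster, all eight sections and the pin read fully down (sweep readings 10–18 N), the block is upright on the mat, and the glasses, mill and card are standing.

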